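# Unlatch the incubation chamber and hold its sprung hatch just below balance

### The job

The spring of the incubation chamber's hatch is to be adjusted. Press the release plunger beside the hatch down to its stop so that the hatch pops ajar, then take the hatch by its bar, lift it past its balance point without letting it swing right open, and bring it back to a few degrees below the balance point. Finish while still holding it there by the bar, keeping still, and leave the other things on the bench where they stand.

Things in the scene. Friction and masses are not known exactly. Their poses are not given: they have to be found in the camera images.
- chamber: White low chamber fixed to the bench, 180 (x) x 200 (y) x 85 mm high, with a mechanism box 130 x 62 x 74 mm along its right (-y) side. A short spring strut stands 20 mm out on its left side. Origin under the middle of the 180 x 200 chamber, on the bench; its z is up, its front faces its own -x (to the robot, within 0.3 rad), its y runs along the hinge, to the left seen from the front.
- plunger (a joint): Travel of the release plunger, straight down, m: 0 up, 0.010 at its stop. It needs 2.7 N to start and about 8 N at the stop, and comes up again when let go. On the way it draws back the steel hook that holds the hatch shut; the hatch then pops up by itself to about 0.125 rad (7 degrees) and stays ajar there.
- plunger_top (a point): Middle of the top of the plunger's black mushroom head, 32 mm in diameter, on the mechanism box; with the plunger up the point lies in the chamber's frame at (0, -0.138, 0.106) m and it moves with the head.
- hatch (a joint): Angle of the white hatch, rad: 0 shut and latched, growing as its front edge rises, 1.35 at its open stop. Its over-centre spring balances at 0.80 rad (46 degrees): below, the hatch presses shut (about 6.5 N at the bar when ajar, evenly less up to balance, 1.3 N at 0.1 rad below it); above, it is thrown open. It stays nowhere by itself from 0.15 to 1.35 rad.
- hatch_hinge (a point): Middle of the hatch's hinge line at the rear of the chamber, in the chamber's frame at (0.085, 0, 0.094) m. The hinge line runs along the chamber's y.
- bar_middle (a point): Middle of the grab bar, 225 mm from the hinge line and in the same plane as it (with the hatch shut the bar is level with the hinge, 94 mm above the bench). It moves with the hatch on a circle about the hinge.
- grab_bar: Steel round bar handle, 12 mm thick and 100 mm long along the chamber's y, standing on two arms at its ends in front of the hatch; 43 mm are free between the bar and the hatch's front edge, so it can be pinched from above, one finger in front of it and one behind, and the hatch turns in the pinch. This body's origin lies on the hinge line; for the bar itself see bar_middle.
- dropper_bottle: Bystander: amber dropper bottle, 40 mm wide, 90 mm high, left of the chamber; origin under its middle.
- objective_case: Bystander: amber round case with a black cap, 36 mm wide, 50 mm high, to the right in front of the mechanism box; origin under its middle.
- slide_packet: Bystander: white carton of slides, 30 x 78 x 28 mm, lying left of the chamber; origin under its middle.
- eyepiece: Bystander: black eyepiece, 30 mm wide, 37 mm high, right of the chamber behind the mechanism box; origin under its middle.
- coverslips: Bystander: small white cover slip box, 32 x 32 x 21 mm, left in front of the chamber; origin under its middle.

How it is judged:
By the outcome, as a careful person would: the job done as asked, in the order asked, and still so for the second after the job is handed in, while the arm keeps its last pose, push and grip.
It also fails if it takes over 58 s, if anything falls off the work surface, if the arm or the gripper's body presses on something with over 40 N, if the wrist force passes 120 N, or if a joint passes its speed limit or range.

### The arm

A 6-joint arm with a two-finger parallel gripper is mounted at the origin on a cart in front of the work surface, level with it; the furniture and walls round the work are solid. World frame = base frame: x ahead of the robot, y to its left, z up, the work surface at z = 0. Lengths are in m, angles in degrees, forces in N, time in s.
With the tool pointing down it reaches from about 0.375 to 0.9 m from the base axis. Payload 3.1 kg.
Tool frame: the origin (TCP) lies on the centre line of the jaws, within the pads' length; the fingertips stand 17 mm ahead of it and the grasp point (between the pads) lies 2 mm behind it; z points along the fingers, y is the line along which they close (so a half turn about z gives the same grasp; the last joint's range is limited). The gripper opens to 87 mm and grips with 3 to 60 N. Pads are 19 mm wide; open, the fingers measure 117 mm over their backs; the gripper's body (75 mm by 190 mm) begins 51 mm behind the grasp point.
Start: joints at [-80.3, 30.224, 82.088, -0, 67.689, -10.227], TCP at [0.213, -0.588, 0.24] pointing down, gripper open.
Joint ranges: [-176.69, 176.69], [-43.24, 126.21], [12.49, 139.97], [-82, 262], [0, 151.66], [-163.58, 163.58]. Speed limits (degrees/s): [159.86, 159.86, 180, 180, 180, 180].

### API

Orientations are given as a 3x3 rotation matrix whose columns are the frame's x, y, z axes.
In Python, from rig import bot, imaging, finder gives the robot as it stands. The module is installed in compiled form; this text tells all that it offers.
- The arm moves only by the tool play_rows, never from a script. Its argument "motion" is a list that holds one entry, the list of rows, each a list of 6 numbers: the shift along the tool's x, y, z in m, then the turn, a rotation vector about the tool's x, y, z in degrees. In form: [[[dx, dy, dz, wx, wy, wz], ...]]. A call has 1 to 8 rows; each row is the pose to reach, as a shift and turn from the pose commanded when the call began, along the tool's axes at that moment; what a row does not reach only later rows make up. A row lasts 1/12 s, in which the tool goes at most 41.7 mm and 7.16 degrees, less where a joint would pass 70% of its speed; a pose out of reach is approached as far as the arm can. A call with a gripper value outside its range is refused whole. "fingers" is the finger opening in m, from 0 to 0.087, set as the call begins (left out, the last holds). The fingers move at their own pace and stop on an object; the grip force is fixed at half the most. Time passes only in rows, so rows that repeat a pose let the fingers close. It gives the time, the measured TCP pose, the force, the opening and the grip force at its end, in the units of the state.
- bot.read_state(): the state, without advancing time (a new reading comes with each control period).
- imaging.capture(name): name is "side" or "top"; returns a dict with "frame" (400x640x3 uint8, red, green, blue), "camera_matrix" (3x3 intrinsics, pixels), "R" (3x3) and "t" (3): a world point X has camera coordinates R X + t. Camera axes: x right, y down, z forward; pixel columns grow to the right and rows downward; lengths in m; the calibration is good to about 2 mm. A picture is of the moment at which its call begins. There is no depth.
- bot.hand_in(): hands the job in; it is judged then, once.
Trained networks look in the newest picture that a camera, given by its name, has taken for a name from the list of things; names that differ only in an ending like _2 or _b are one class to them, and where a whole thing is asked for, a point or a joint stands for the part that bears it (a point fixed in the world has none). Each returns a list of dicts, best first, with "confidence" (0 to 1); they miss things now and then, are a little off and sometimes report something else, mostly with a low value. They report only what shows in the picture. A call takes as long as a camera call.
- finder.recognise(camera, name): "at" ([x, y, z] in m, in world coordinates, good to about 4 mm: the middle of the surface that is visible of it).
- finder.outline_of(camera, name): "pixels" (400x640 bool, what is visible of it).
The state is a dict: "time_s": time; "joint_positions": joint angles; "qvel": joint speeds; "tau": joint torques, N m; "position": TCP position; "tcp_rot": TCP orientation; "force": force on the tool from outside, world axes, zero at the start; "moment": the same for the moment, N m; "opening": opening from 0.0 (shut) to 1.0 (fully open); "grasp_force": force on a finger pad.
Only numpy, scipy, OpenCV 4.12 (cv2) and the standard library are available. Lean on these libraries where they do the work, as an engineer would, in place of code of your own. Each camera call takes 0.05 s, during which the arm holds its last target. There are 200 camera calls.

## Working session

There is one attempt and no reset: what is moved stays moved. The work goes in short steps, Python scripts to look and compute and a tool call to move; the robot and the scene stay as the last step left them, time stands still between calls to the robot, and variables do not carry over. Pictures are saved under pics/ and viewed, at most 10 in all, crops included, and the job is handed in when it is done.

Besides the shell and the picture viewer there is one more tool, called as name([rows], argument=value, ...), one row to a line, values as JSON. play_rows: Moves the arm, as the interface text tells. Its arguments: {"type":"object","properties":{"motion":{"type":"array"},"fingers":{"type":"number"}},"required":["motion"]}

```bash
mkdir -p pics
python3 - <<'E'
from rig import bot, imaging, finder
import cv2,numpy as np
for c in ("side","top"):
    d=imaging.capture(c); cv2.imwrite(f"pics/{c}0.png",d["frame"][:,:,::-1])
    print(c,(-d["R"].T@d["t"]).round(3))
    for n in ("chamber","plunger_top","plunger","grab_bar","bar_middle","hatch","objective_case","eyepiece","dropper_bottle","coverslips","slide_packet"):
        print(n,[(np.round(r["at"],4).tolist(),round(r["confidence"],2)) for r in finder.recognise(c,n)[:2]])
s=bot.read_state();print(s)
E
```

```text
side [0.595 0.878 0.413]
chamber [([0.6106, 0.2094, 0.0961], 0.85)]
plunger_top [([0.6455, -0.0088, 0.1011], 0.49)]
plunger []
grab_bar [([0.4934, 0.1214, 0.0974], 0.86)]
bar_middle [([0.6126, 0.1472, 0.0961], 0.93)]
hatch [([0.613, 0.1483, 0.0974], 0.56)]
objective_case []
eyepiece []
dropper_bottle [([0.6441, 0.2947, 0.0404], 0.73), ([0.5066, -0.0279, 0.0434], 0.57)]
coverslips [([0.479, 0.2566, 0.0181], 0.65)]
slide_packet [([0.5396, 0.3145, 0.0318], 0.57)]
top [0.476 0.109 1.005]
chamber [([0.62, 0.1018, 0.0983], 0.67), ([0.4882, 0.0967, 0.0985], 0.38)]
plunger_top [([0.643, -0.0196, 0.1048], 0.64)]
plunger [([0.6454, -0.0155, 0.1012], 0.72)]
grab_bar [([0.4861, 0.0974, 0.0946], 0.84), ([0.6416, -0.0115, 0.1036], 0.44)]
bar_middle [([0.6121, 0.1141, 0.0998], 0.71)]
hatch [([0.6137, 0.1185, 0.1016], 0.65)]
objective_case [([0.5147, -0.0379, 0.0553], 0.73)]
eyepiece [([0.7245, -0.0088, 0.0348], 0.7), ([0.6115, 0.1184, 0.1005], 0.18)]
dropper_bottle [([0.6397, 0.2711, 0.0402], 0.6)]
coverslips [([0.4743, 0.249, 0.0183], 0.49)]
slide_packet [([0.5385, 0.2888, 0.026], 0.71)]
{'time_s': 1.2, 'joint_positions': array([-8.03010550e+01,  3.02213057e+01,  8.20884403e+01,  6.41996800e-04,
        6.76901102e+01, -1.02279624e+01]), 'qvel': array([ 0.08051413,  0.0383616 ,  0.10208541, -0.03635819, -0.01999383,
        0.04201276]), 'tau': array([ 5.32817612e-04, -4.40012312e+01, -1.76985276e+01,  6.34278310e-02,
        5.05189213e-02, -9.86001041e-07]), 'position': array([ 0.21303138, -0.58753915,  0.23956788]), 'tcp_rot': array([[ 9.40129623e-01,  3.40817094e-01,  1.06406907e-05],
       [ 3.40817094e-01, -9.40129623e-01, -7.26514491e-07],
       [ 9.75601996e-06,  4.30954707e-06, -1.00000000e+00]]), 'force': array([ 0.09798335, -0.27617158, -0.00196725]), 'moment': array([ 0.01064021,  0.0263827 , -0.00777744]), 'grasp_force': 0.0, 'opening': 0.9985700084918288}
```

View pics/top0.png

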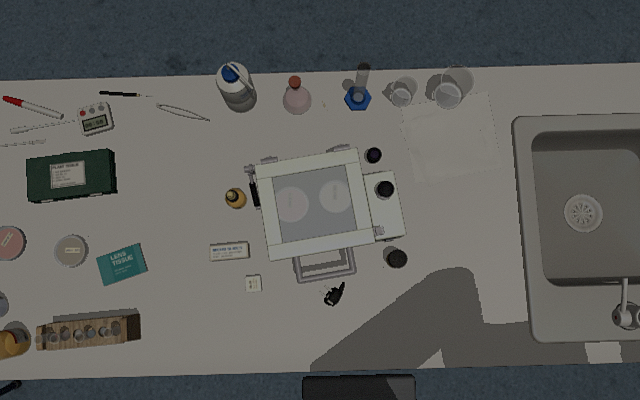

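View pics/side0.png

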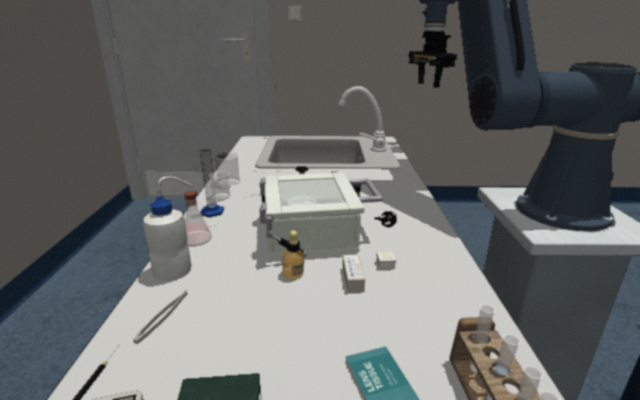

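Run:
```python
from rig import imaging, finder
import cv2,numpy as np
d=imaging.capture("top");print(d["camera_matrix"],d["R"],d["t"])
for n in ("plunger_top","plunger","grab_bar","hatch","chamber"):
    for r in finder.outline_of("top",n)[:1]:
        ys,xs=np.nonzero(r["pixels"]); print(n,r["confidence"],len(xs),xs.mean(),ys.mean(),xs.min(),xs.max(),ys.min(),ys.max(),cv2.minAreaRect(np.c_[xs,ys].astype(np.float32)))
```

```text
[[488.01919953   0.         318.36439981]
 [  0.         488.01919953 207.23325135]
 [  0.           0.           1.        ]] [[-2.80486812e-02 -9.99598754e-01 -3.94990747e-03]
 [-9.88327982e-01  2.83239027e-02 -1.49684857e-01]
 [ 1.49736673e-01 -2.94658750e-04 -9.88725868e-01]] [0.12671788 0.61758645 0.92235924]
plunger_top 0.62 231 385.13852813852816 188.74891774891776 377 393 181 197 ((385.0, 189.0), (16.0, 16.0), 90.0)
plunger 0.67 231 385.73160173160176 188.67965367965368 378 394 181 197 ((386.0, 189.0), (16.0, 16.0), 90.0)
grab_bar 0.71 713 325.42075736325387 270.32959326788216 294 357 247 284 ((324.6105651855469, 265.57489013671875), (28.024951934814453, 61.63978576660156), 79.11447143554688)
hatch 0.78 11240 314.3665480427046 208.06521352313166 244 376 147 283 ((313.4684143066406, 216.97451782226562), (129.30177307128906, 115.41539764404297), 77.55000305175781)
chamber 0.62 13769 323.88459583121505 206.58718861209965 244 405 144 283 ((327.0, 212.00001525878906), (131.79005432128906, 146.6948699951172), 78.69007110595703)
```

The top view shows the chamber centred near (315,205), turned about 10° anticlockwise. The plunger head is at (385,189), and the bar's front edge runs from (297,282) to (355,274). The side view agrees. I'll zoom in for the pose.

```bash
cat > h.py <<'E'
import numpy as np
from rig import bot, imaging, finder
def proj(d,X):
    p=d["camera_matrix"]@(d["R"]@np.asarray(X,float).T+d["t"][:,None]); return (p[:2]/p[2]).T
def ray(d,uv,z):
    r=d["R"].T@np.linalg.solve(d["camera_matrix"],[uv[0],uv[1],1]); c=-d["R"].T@d["t"]; return c+r*(z-c[2])/r[2]
E
python3 - <<'E'
from h import *
import cv2
d=imaging.capture("top")
im=cv2.resize(d["frame"][135:300,235:420,::-1],None,fx=3.5,fy=3.5,interpolation=cv2.INTER_CUBIC)
im=np.clip(im*1.5,0,255).astype(np.uint8)
P=ray(d,(385.4,188.7),.105); B0=ray(d,(297,282),.094);B1=ray(d,(355,275),.094)
print(P,B0,B1)
# model overlay
v=B0-B1; a=np.arctan2(-v[0],v[1]); print("a",a)
for a,c in ((a,(0,0,255)),):
    R=np.array([[np.cos(a),-np.sin(a),0],[np.sin(a),np.cos(a),0],[0,0,1]])
    o=P-R@[0,-.138,.106]; o[2]=0; print("o",o)
    def seg(p,q):
        u=(proj(d,[R@p+o,R@q+o])-[235,135])*3.5
        cv2.line(im,*[tuple(int(round(k)) for k in w) for w in u],c,1)
    seg([-.14,-.05,.094],[-.14,.05,.094]); seg([.085,-.1,.094],[.085,.1,.094])
    seg([-.09,-.1,.0],[-.09,.1,.0]);seg([-.09,.1,.0],[.09,.1,.0])
    seg([-.065,-.162,.074],[.065,-.162,.074])
cv2.imwrite("pics/crop.png",im)
E
```

```text
[ 0.64363385 -0.01743326  0.105     ] [0.47541442 0.1524976  0.094     ] [0.48519453 0.04503817 0.094     ]
a 0.09076204814733829
o [0.63112588 0.11999872 0.        ]
```

View pics/crop.png

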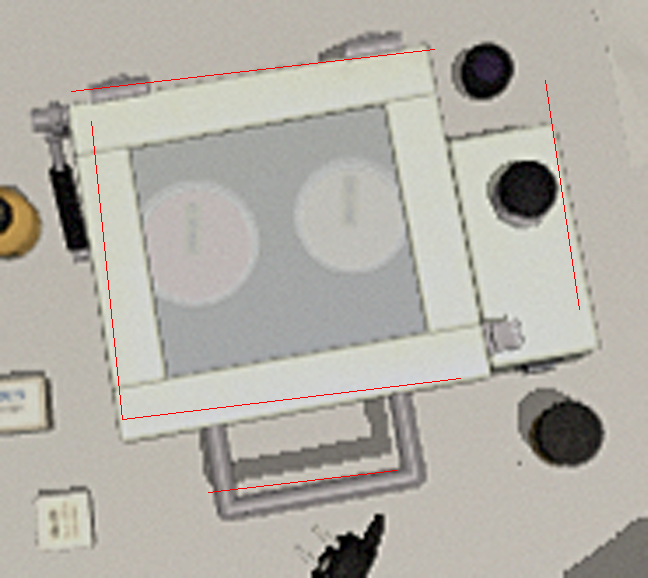

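The crop shows my yaw guess was too small. The bar's centre line runs from (222,509) to (420,479) in the crop and the head is at (527,189). I'll refit the pose from those points.

Run:
```python
from h import *
import cv2
from scipy.optimize import least_squares
d=imaging.capture("top")
f=lambda x,y:np.array([235+(x-1.5)/3.5,135+(y-1.5)/3.5])
obs=np.array([f(527,189),f(321,494),f(222,509),f(420,479),f(597,349),f(550,125)])
mod=np.array([[0,-.138,.106],[-.14,0,.096],[-.14,.05,.096],[-.14,-.05,.096],[0,0,0],[0,0,0]])[:4]
def T(p,m):
    c,s=np.cos(p[2]),np.sin(p[2]); return np.asarray(m)@np.array([[c,-s,0],[s,c,0],[0,0,1]]).T+[p[0],p[1],0]
r=least_squares(lambda p:(proj(d,T(p,mod))-obs[:4]).ravel(),[.63,.12,.13]); p=r.x
print(p,(r.fun.reshape(-1,2)).round(2))
print("plunger",T(p,[[0,-.138,.106]]),"bar",T(p,[[-.14,0,.094]]),"hinge",T(p,[[.085,0,.094]]))
im=np.clip(d["frame"][135:300,235:420,::-1]*1.5,0,255).astype(np.uint8)
im=cv2.resize(im,None,fx=3.5,fy=3.5,interpolation=cv2.INTER_CUBIC)
for q in ([[-.14,-.05,.094],[-.14,.05,.094]],[[.085,-.1,.094],[.085,.1,.094]],[[-.09,.1,0],[-.09,-.1,0]],[[.0,-.154,.106],[0,-.122,.106]],[[-.016,-.138,.106],[.016,-.138,.106]],[[-.09,-.1,.085],[.09,-.1,.085]],[[-.09,.1,.085],[.09,.1,.085]]):
    u=((proj(d,T(p,q))-[235,135])*3.5+1.5).round().astype(int); cv2.line(im,tuple(map(int,u[0])),tuple(map(int,u[1])),(0,0,255),1)
cv2.imwrite("pics/crop2.png",im)
```

```text
[0.62382586 0.11874961 0.14566955] [[ 0.51 -0.09]
 [-0.15  0.03]
 [ 1.41  0.48]
 [-1.77 -0.41]]
plunger [[ 0.64385724 -0.01778882  0.106     ]] bar [[0.48530861 0.09842792 0.094     ]] hinge [[0.70792562 0.13108778 0.094     ]]
```

View pics/crop2.png

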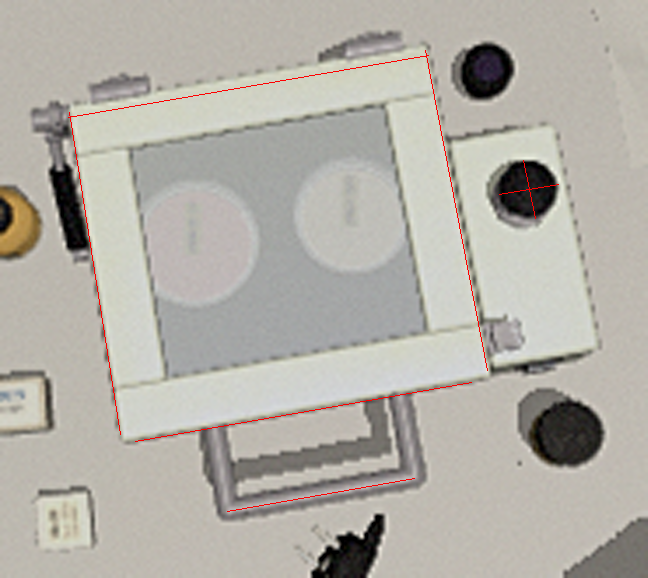

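The overlay now lies on the rear edge, the sides, the bar and the head, so the fit is good (yaw about 0.145). A faucet stands near (0.38, -0.51), so I'll rise first and then go across to the plunger.

play_rows([
  [[0,0,-0.19,0,0,0],[0,0,-0.19,0,0,0],[0,0,-0.19,0,0,0],[0,0,-0.19,0,0,0],[0,0,-0.19,0,0,0],[0,0,-0.19,0,0,0]],
], fingers=0)

```text
time_s: 2.1
position: [0.2136, -0.59, 0.4375]
tcp_rot: [[0.94, 0.341, 0.003], [0.341, -0.94, -0.015], [-0.003, 0.015, -1.0]]
force: [0.6, -0.4, 1.6]
opening: 0.631
grasp_force: 0.0
```

```bash
cat >> h.py <<'E'
from scipy.spatial.transform import Rotation as Ro
A=0.1457; HX=np.array([0.7079,0.1311,0.094]); CX=np.array([np.cos(A),np.sin(A),0])
def go(xyz,tilt=0):
    """tilt: deg turn of the tool about chamber y (fingers lean forward +)"""
    s=bot.read_state(); R=np.asarray(s["tcp_rot"])
    yv=CX; z=np.array([0,0,-1.]); T=np.c_[np.cross(yv,z),yv,z]
    T=Ro.from_rotvec(np.radians(tilt)*np.array([-np.sin(A),np.cos(A),0])).as_matrix()@T
    print(s["time_s"],np.round(s["position"],4),"F",np.round(s["force"],2),"shift",np.round(R.T@(np.array(xyz)-s["position"]),4),
      "turn",np.round(Ro.from_matrix(R.T@T).as_rotvec(degrees=True),2),"open",s["opening"],s["grasp_force"])
E
python3 -c "
from h import *
go([.6439,-.0178,.30])"
```

```text
2.1 [ 0.2136 -0.59    0.4375] F [ 0.64 -0.38  1.56] shift [ 0.5999 -0.3932  0.1302] turn [  0.6    0.7  -78.41] open 0.6311629212597449 0.0
```

play_rows([
  [[0.6,-0.393,0,0,0,-78.4],[0.6,-0.393,0,0,0,-78.4],[0.6,-0.393,0,0,0,-78.4],[0.6,-0.393,0,0,0,-78.4],[0.6,-0.393,0,0,0,-78.4],[0.6,-0.393,0,0,0,-78.4],[0.6,-0.393,0,0,0,-78.4],[0.6,-0.393,0,0,0,-78.4]],
])

```text
time_s: 2.77
position: [0.4135, -0.3187, 0.4288]
tcp_rot: [[0.215, 0.977, -0.001], [0.977, -0.215, 0.001], [0.001, -0.001, -1.0]]
force: [0.8, -0.6, -1.1]
opening: 0.041
grasp_force: 0.0
```

```bash
python3 -c "
from h import *
go([.6439,-.0178,.30])"
```

```text
2.7667 [ 0.4135 -0.3187  0.4288] F [ 0.8  -0.63 -1.09] shift [0.3434 0.1603 0.1289] turn [ -0.04  -0.05 -20.79] open 0.041453141858418086 0.0
```

play_rows([
  [[0.31,0.14,0.1,0,0,-18],[0.31,0.14,0.1,0,0,-18],[0.31,0.14,0.1,0,0,-18],[0.31,0.14,0.1,0,0,-18],[0.31,0.14,0.1,0,0,-18],[0.31,0.14,0.1,0,0,-18],[0.31,0.14,0.1,0,0,-18],[0.31,0.14,0.1,0,0,-18]],
])

```text
time_s: 3.43
position: [0.6062, -0.0637, 0.3341]
tcp_rot: [[-0.091, 0.996, -0.001], [0.996, 0.091, 0.0], [0.0, -0.001, -1.0]]
force: [0.7, 0.1, 0.0]
opening: 0.008
grasp_force: 0.0
```

play_rows([
  [[0,0,0,0,0,0],[0,0,0,0,0,0],[0,0,0,0,0,0]],
])

```text
time_s: 3.68
position: [0.6053, -0.0657, 0.3348]
tcp_rot: [[-0.092, 0.996, -0.002], [0.996, 0.092, -0.0], [-0.0, -0.002, -1.0]]
force: [0.5, -0.2, -0.1]
opening: 0.008
grasp_force: 0.0
```

```bash
python3 -c "
from h import *
go([.6439,-.0178,.14])"
```

```text
3.6833 [ 0.6053 -0.0657  0.3348] F [ 0.53 -0.22 -0.14] shift [0.0442 0.0432 0.1947] turn [-0.1   0.   -3.08] open 0.008140531601069697 0.0
```

play_rows([
  [[0.044,0.043,0.1,0,0,-3.1],[0.044,0.043,0.1,0,0,-3.1],[0.044,0.043,0.194,0,0,-3.1],[0.044,0.043,0.194,0,0,-3.1],[0.044,0.043,0.194,0,0,-3.1],[0.044,0.043,0.194,0,0,-3.1],[0.044,0.043,0.194,0,0,-3.1],[0.044,0.043,0.194,0,0,-3.1]],
])

```text
time_s: 4.35
position: [0.6459, -0.0197, 0.1441]
tcp_rot: [[-0.143, 0.99, 0.004], [0.99, 0.143, -0.001], [-0.002, 0.004, -1.0]]
force: [0.9, -0.5, 0.9]
opening: 0.003
grasp_force: 0.0
```

play_rows([
  [[0,0,0,0,0,0],[0,0,0,0,0,0]],
])

```text
time_s: 4.52
position: [0.6465, -0.0191, 0.1455]
tcp_rot: [[-0.144, 0.99, 0.007], [0.99, 0.144, -0.002], [-0.002, 0.007, -1.0]]
force: [-0.1, -0.1, 0.0]
opening: 0.005
grasp_force: 0.0
```

```bash
python3 -c "
from h import *
go([.6439,-.0178,.113])
for c in('top','side'):
  imaging.capture(c);print([(r['at'],r['confidence']) for r in finder.recognise(c,'plunger')])"
```

```text
4.5167 [ 0.6465 -0.0191  0.1455] F [-0.14 -0.06  0.04] shift [ 0.0017 -0.0026  0.0325] turn [ 0.38  0.14 -0.07] open 0.004957044149208247 0.0
[]
[([0.6475, -0.0062, 0.0996], 0.66), ([0.5066, -0.0291, 0.0464], 0.19)]
```

play_rows([
  [[0.001,-0.002,0.01,0,0,0],[0.001,-0.002,0.018,0,0,0],[0.001,-0.002,0.024,0,0,0],[0.001,-0.002,0.026,0,0,0],[0.001,-0.002,0.026,0,0,0],[0.001,-0.002,0.026,0,0,0]],
])

```text
time_s: 5.22
position: [0.6422, -0.0171, 0.1153]
tcp_rot: [[-0.145, 0.989, -0.001], [0.989, 0.145, 0.0], [0.0, -0.001, -1.0]]
force: [-0.9, 0.9, 5.7]
opening: 0.003
grasp_force: 3.0
```

play_rows([
  [[0,0,0.002,0,0,0],[0,0,0.004,0,0,0],[0,0,0.004,0,0,0],[0,0,0.004,0,0,0]],
])

```text
time_s: 5.55
position: [0.6423, -0.0171, 0.113]
tcp_rot: [[-0.145, 0.989, -0.0], [0.989, 0.145, -0.0], [-0.0, -0.0, -1.0]]
force: [-2.7, -0.2, 12.0]
opening: 0.005
grasp_force: 6.4
```

play_rows([
  [[0,0,0.001,0,0,0],[0,0,0.001,0,0,0],[0,0,0.001,0,0,0]],
])

```text
time_s: 5.8
position: [0.6423, -0.0171, 0.1129]
tcp_rot: [[-0.145, 0.989, 0.0], [0.989, 0.145, -0.0], [-0.0, 0.0, -1.0]]
force: [-5.0, 1.0, 17.5]
opening: 0.005
grasp_force: 8.6
```

Plunger is at its stop (z has stopped dropping and the force is climbing). Now retreat gently and check that the hatch popped.

play_rows([
  [[0,0,-0.004,0,0,0],[0,0,-0.01,0,0,0],[0,0,-0.02,0,0,0],[0,0,-0.05,0,0,0],[0,0,-0.09,0,0,0],[0,0,-0.13,0,0,0],[0,0,-0.16,0,0,0],[0,0,-0.16,0,0,0]],
], fingers=0.046)

```text
time_s: 6.47
position: [0.6467, -0.0178, 0.2782]
tcp_rot: [[-0.145, 0.989, 0.015], [0.989, 0.145, -0.003], [-0.005, 0.014, -1.0]]
force: [1.3, -0.2, 0.3]
opening: 0.495
grasp_force: 0.0
```

```bash
cat >> h.py <<'E'
def bar(th): return HX+.225*(-np.cos(th)*CX+np.array([0,0,np.sin(th)]))
def tcp(th,tilt,back=0):
    t=np.radians(tilt); z=np.array([0,0,-1])*np.cos(t)-CX*np.sin(t); return bar(th)+z*(.002-back)
def meas():
    s=bot.read_state(); z=s["tcp_rot"][:,2]; v=s["position"]-.002*z-HX; h=-v@CX
    print("theta",np.arctan2(v[2],h),"r",np.hypot(v[2],h),"lat",v@np.array([-np.sin(A),np.cos(A),0]),"tilt",np.degrees(np.arctan2(-z@CX,-z[2])))
E
python3 - <<'E'
from h import *
import cv2
go(tcp(.85,48.7),48.7); go(tcp(.125,7.2,.08),7.2)
d=imaging.capture("side")
def box(c,im,sc,x0,y0):
    for th,col in((0,(0,0,255)),(.125,(0,255,0))):
        e=np.array([-np.sin(A),np.cos(A),0]); u=((proj(d,[bar(th)-.05*e,bar(th)+.05*e])-[x0,y0])*sc).astype(int)
        cv2.line(im,tuple(map(int,u[0])),tuple(map(int,u[1])),col,1)
im=cv2.resize(d["frame"][130:270,230:430,::-1],None,fx=4,fy=4,interpolation=cv2.INTER_CUBIC); box(0,im,4,230,130)
cv2.imwrite("pics/ajar.png",im)
E
```

```text
6.4667 [ 0.6467 -0.0178  0.2782] F [ 1.32 -0.19  0.29] shift [ 0.1385 -0.0681  0.0149] turn [49.51  0.25 -0.13] open 0.4954948171283825 0.0
6.4667 [ 0.6467 -0.0178  0.2782] F [ 1.32 -0.19  0.29] shift [ 0.1388 -0.1324  0.0762] turn [ 8.01  0.27 -0.03] open 0.4954948171283825 0.0
```

View pics/ajar.png

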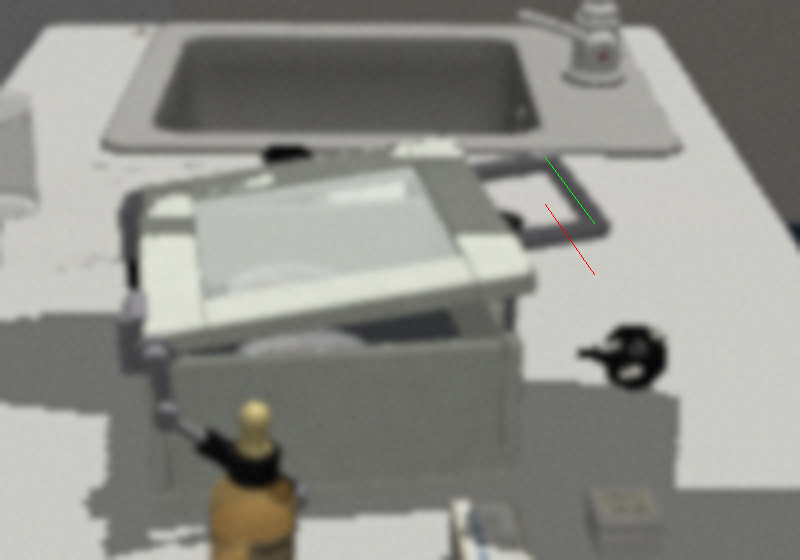

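The hatch is ajar: the bar lies on the green 0.125 rad line, about (545,160)-(605,228) in the crop. Next I'll try the tilted pose in free air, above the hatch.

play_rows([
  [[0.138,-0.068,0,49,0,0],[0.138,-0.068,0,49,0,0],[0.138,-0.068,0,49,0,0],[0.138,-0.068,0,49,0,0],[0.138,-0.068,0,49,0,0],[0.138,-0.068,0,49,0,0],[0.138,-0.068,0,49,0,0],[0.138,-0.068,0,49,0,0]],
])

```text
time_s: 7.18
position: [0.555, 0.1098, 0.2636]
tcp_rot: [[-0.145, 0.64, -0.754], [0.989, 0.095, -0.11], [0.001, -0.762, -0.647]]
force: [-1.0, 0.5, -1.6]
opening: 0.529
grasp_force: 0.0
```

play_rows([
  [[0,0,0,0,0,0],[0,0,0,0,0,0],[0,0,0,0,0,0]],
])

```text
time_s: 7.43
position: [0.5548, 0.1093, 0.2716]
tcp_rot: [[-0.145, 0.651, -0.745], [0.99, 0.095, -0.109], [-0.0, -0.753, -0.658]]
force: [-0.5, -0.1, -0.6]
opening: 0.527
grasp_force: 0.0
```

Run:
```python
from h import *
meas(); print(bot.read_state()["joint_positions"].round(1)); go(tcp(.85,48.7),48.7); go(tcp(.125,7.2,.06),7.2)
```

```text
theta 0.8628837513812592 r 0.2354515688553946 lat 0.0006580823520701075 tilt 48.85700212742754
[  2.2  46.8  58.9  -5.5 122.9  -7. ]
7.4333 [0.5548 0.1093 0.2716] F [-0.5  -0.11 -0.6 ] shift [-0.0007  0.0104  0.003 ] turn [-0.16 -0.03 -0.03] open 0.5265473621679977 0.0
7.4333 [0.5548 0.1093 0.2716] F [-0.5  -0.11 -0.6 ] shift [-0.0007  0.0289  0.1067] turn [-4.166e+01 -2.000e-02 -4.000e-02] open 0.5265473621679977 0.0
```

play_rows([
  [[0,0.029,0.107,-41.6,0,0],[0,0.029,0.107,-41.6,0,0],[0,0.029,0.107,-41.6,0,0],[0,0.029,0.107,-41.6,0,0],[0,0.029,0.107,-41.6,0,0],[0,0.029,0.107,-41.6,0,0],[0,0.029,0.107,-41.6,0,0],[0,0.029,0.107,-41.6,0,0]],
])

```text
time_s: 8.1
position: [0.4911, 0.1004, 0.1813]
tcp_rot: [[-0.144, 0.982, -0.124], [0.99, 0.143, -0.018], [-0.0, -0.126, -0.992]]
force: [-1.1, 1.3, 0.6]
opening: 0.529
grasp_force: 0.0
```

play_rows([
  [[0,0,0,0,0,0],[0,0,0,0,0,0],[0,0,0,0,0,0]],
])

```text
time_s: 8.35
position: [0.4955, 0.1005, 0.1788]
tcp_rot: [[-0.145, 0.981, -0.126], [0.99, 0.143, -0.019], [-0.0, -0.127, -0.992]]
force: [-1.4, -0.7, -0.0]
opening: 0.526
grasp_force: 0.0
```

Run:
```python
from h import *
import cv2
meas(); go(tcp(.125,7.2,0),7.2)
out=[]
for n,(x0,x1,y0,y1) in {"side":(300,400,110,230),"top":(270,370,200,320)}.items():
    d=imaging.capture(n); out.append(cv2.resize(np.clip(d["frame"][y0:y1,x0:x1,::-1]*1.3,0,255).astype(np.uint8),None,fx=4,fy=4,interpolation=cv2.INTER_CUBIC))
cv2.imwrite("pics/pre.png",np.hstack(out))
```

```text
theta 0.38491514910902186 r 0.23122998232444128 lat 0.0005141164464003635 tilt 7.3124588394670464
8.35 [0.4955 0.1005 0.1788] F [-1.37 -0.65 -0.  ] shift [-0.0005 -0.0014  0.0594] turn [-0.11  0.01 -0.04] open 0.5258773198276971 0.0
```

View pics/pre.png

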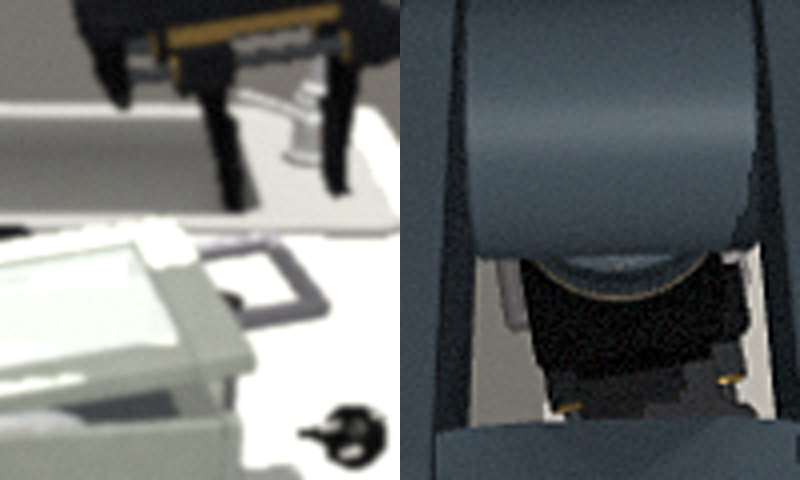

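The fingertips at (235,205) and (340,190) straddle the bar, whose middle is near (295,275). Go down in steps.

play_rows([
  [[0,-0.003,0.012,0,0,0],[0,-0.003,0.024,0,0,0],[0,-0.003,0.036,0,0,0],[0,-0.003,0.048,0,0,0],[0,-0.003,0.056,0,0,0],[0,-0.003,0.059,0,0,0],[0,-0.003,0.059,0,0,0],[0,-0.003,0.059,0,0,0]],
])

```text
time_s: 9.12
position: [0.4841, 0.099, 0.1203]
tcp_rot: [[-0.145, 0.981, -0.127], [0.989, 0.144, -0.019], [-0.0, -0.129, -0.992]]
force: [-0.2, 0.2, 0.2]
opening: 0.529
grasp_force: 0.0
```

play_rows([
  [[0,0,0,0,0,0],[0,0,0,0,0,0],[0,0,0,0,0,0],[0,0,0,0,0,0],[0,0,0,0,0,0],[0,0,0,0,0,0],[0,0,0,0,0,0],[0,0,0,0,0,0]],
], fingers=0)

```text
time_s: 9.78
position: [0.4865, 0.0993, 0.1204]
tcp_rot: [[-0.144, 0.982, -0.121], [0.99, 0.143, -0.018], [-0.0, -0.122, -0.992]]
force: [3.8, 1.8, -2.5]
opening: 0.125
grasp_force: 30.0
```

Run:
```python
from h import *
import cv2
meas(); go(tcp(.125,7.2,0),7.2)
d=imaging.capture("side")
cv2.imwrite("pics/grip.png",cv2.resize(np.clip(d["frame"][110:230,280:420,::-1]*1.2,0,255).astype(np.uint8),None,fx=4,fy=4,interpolation=cv2.INTER_CUBIC))
```

```text
theta 0.12649057947724324 r 0.22526446250605656 lat 0.0007154637785095694 tilt 7.032353922041461
9.7833 [0.4865 0.0993 0.1204] F [ 3.76  1.76 -2.47] shift [-0.0007  0.0003  0.0003] turn [ 0.17 -0.   -0.06] open 0.12533851452112443 30.000979900360107
```

View pics/grip.png

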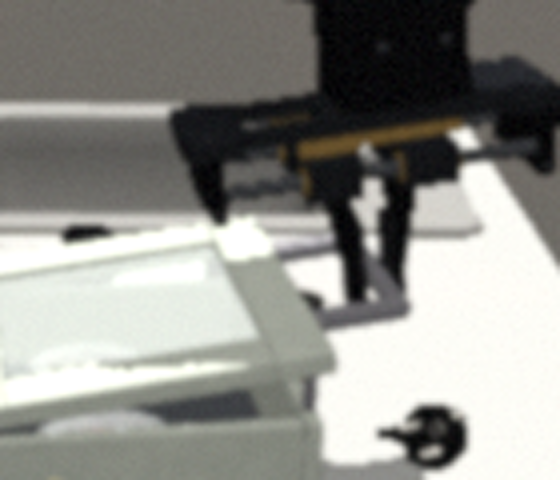

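Firm grip on the bar (opening about 11 mm, radius 0.2253, θ 0.126). Lift along the arc.

play_rows([
  [[0,0.0002,-0.0098,2.5,0,0],[0,0.0009,-0.0196,5,0,0],[0,0.0019,-0.0294,7.5,0,0],[0,0.0034,-0.0391,10,0,0],[0,0.0053,-0.0487,12.5,0,0],[0,0.0077,-0.0582,15,0,0],[0,0.0104,-0.0677,17.5,0,0],[0,0.0136,-0.077,20,0,0]],
])

```text
time_s: 10.5
position: [0.5081, 0.1025, 0.1943]
tcp_rot: [[-0.145, 0.879, -0.454], [0.989, 0.129, -0.067], [-0.0, -0.459, -0.888]]
force: [2.7, 1.0, -6.2]
opening: 0.126
grasp_force: 30.0
```

```bash
cat >> h.py <<'E'
def nrm(n=1):
    s=bot.read_state(); z=s["tcp_rot"][:,2]; print("force along normal(up=-z)",-z@s["force"],"along y",s["force"]@s["tcp_rot"][:,1])
E
python3 -c "
from h import *
meas();nrm();go(tcp(.47,27),27)"
```

```text
theta 0.47013292431354936 r 0.22532289502493474 lat 0.0007046743709477281 tilt 27.32983190052922
force along normal(up=-z) -4.206501260456798 along y 5.348083763694793
10.5 [0.5081 0.1025 0.1943] F [ 2.71  0.97 -6.19] shift [-0.0007  0.0003  0.    ] turn [-0.33 -0.01 -0.02] open 0.12560039128412956 29.99977469444275
```

play_rows([
  [[0,0.0001,-0.0079,2,0,0],[0,0.0005,-0.0157,4,0,0],[0,0.0012,-0.0235,6,0,0],[0,0.0022,-0.0313,8,0,0],[0,0.0034,-0.0391,10,0,0],[0,0.0049,-0.0468,12,0,0],[0,0.0067,-0.0544,14,0,0],[0,0.0087,-0.062,16,0,0]],
])

```text
time_s: 11.17
position: [0.5429, 0.1075, 0.2456]
tcp_rot: [[-0.145, 0.718, -0.681], [0.989, 0.105, -0.1], [-0.0, -0.688, -0.725]]
force: [0.1, -0.2, -1.6]
opening: 0.127
grasp_force: 30.0
```

```bash
python3 -c "
from h import *
meas();nrm();print(bot.read_state()['joint_positions'].round(1))"
```

```text
theta 0.7469705297615705 r 0.22533317867434605 lat 0.0006464540379453348 tilt 43.51028517606612
force along normal(up=-z) -1.092989249457887 along y 1.1724247617273424
[  2.   44.5  65.   -4.8 113.7  -6.6]
```

play_rows([
  [[0,0.0001,-0.0059,1.5,0,0],[0,0.0003,-0.0118,3,0,0],[0,0.0007,-0.0177,4.5,0,0],[0,0.0012,-0.0235,6,0,0],[0,0.0019,-0.0294,7.5,0,0],[0,0.0028,-0.0352,9,0,0],[0,0.0028,-0.0352,9,0,0],[0,0.0028,-0.0352,9,0,0]],
])

```text
time_s: 11.83
position: [0.5683, 0.1112, 0.2698]
tcp_rot: [[-0.145, 0.603, -0.785], [0.989, 0.088, -0.115], [-0.0, -0.793, -0.609]]
force: [-0.1, -1.0, 2.1]
opening: 0.121
grasp_force: 30.0
```

```bash
python3 -c "
from h import *
meas();nrm()
for c in('side',):
  imaging.capture(c)"
```

```text
theta 0.9034851223825819 r 0.2253172584607721 lat 0.0006071877841402536 tilt 52.4873370803238
force along normal(up=-z) 1.0942626293466977 along y -1.838365241846371
```

Past the balance point: θ is 0.90 and the force has reversed. Now bring it back to about 0.735.

play_rows([
  [[0,0.0001,0.0079,-2,0,0],[0,0.0005,0.0157,-4,0,0],[0,0.0012,0.0235,-6,0,0],[0,0.0022,0.0313,-8,0,0],[0,0.0032,0.0379,-9.7,0,0],[0,0.0032,0.0379,-9.7,0,0],[0,0.0032,0.0379,-9.7,0,0],[0,0.0032,0.0379,-9.7,0,0]],
])

```text
time_s: 12.55
position: [0.5412, 0.1073, 0.2438]
tcp_rot: [[-0.145, 0.727, -0.671], [0.989, 0.106, -0.098], [-0.0, -0.678, -0.735]]
force: [0.3, -0.9, -2.4]
opening: 0.125
grasp_force: 30.0
```

play_rows([
  [[0,0,0,0,0,0],[0,0,0,0,0,0],[0,0,0,0,0,0],[0,0,0,0,0,0],[0,0,0,0,0,0],[0,0,0,0,0,0]],
])

```text
time_s: 13.05
position: [0.5411, 0.1073, 0.2437]
tcp_rot: [[-0.145, 0.728, -0.671], [0.989, 0.106, -0.098], [-0.0, -0.678, -0.735]]
force: [2.4, -1.0, -4.1]
opening: 0.124
grasp_force: 30.0
```

Run:
```python
from h import *
import cv2
meas();nrm();print(np.abs(bot.read_state()["qvel"]).max(),bot.read_state()["grasp_force"])
d=imaging.capture("side"); im=cv2.resize(d["frame"][60:300,200:460,::-1],None,fx=2.3,fy=2.3)
e=np.array([-np.sin(A),np.cos(A),0]); u=((proj(d,[bar(.735)-.05*e,bar(.735)+.05*e,HX-.1*e,HX+.1*e])-[200,60])*2.3).astype(int).tolist()
cv2.line(im,u[0],u[1],(0,0,255),1);cv2.line(im,u[2],u[3],(0,0,255),1)
cv2.imwrite("pics/end.png",im)
for c in("side","top"):
    imaging.capture(c)
    for n in ("objective_case","eyepiece","dropper_bottle","coverslips","slide_packet"):
        print(c,n,[(np.round(r["at"],3).tolist(),round(r["confidence"],2)) for r in finder.recognise(c,n)[:1]])
```

```text
theta 0.7353775347909004 r 0.2253606863842215 lat 0.0006610811514179372 tilt 42.670186325399136
force along normal(up=-z) -1.5090769938983768 along y 4.400630024233946
0.09640733934959049 30.001229345798492
side objective_case [([0.513, -0.026, 0.042], 0.7)]
side eyepiece [([0.477, 0.257, 0.024], 0.28)]
side dropper_bottle [([0.642, 0.295, 0.041], 0.72)]
side coverslips [([0.478, 0.255, 0.02], 0.81)]
side slide_packet [([0.536, 0.315, 0.03], 0.67)]
top objective_case [([0.513, -0.038, 0.054], 0.75)]
top eyepiece [([0.728, -0.006, 0.036], 0.57)]
top dropper_bottle [([0.64, 0.271, 0.044], 0.62)]
top coverslips []
top slide_packet [([0.537, 0.31, 0.028], 0.53)]
```

View pics/end.png

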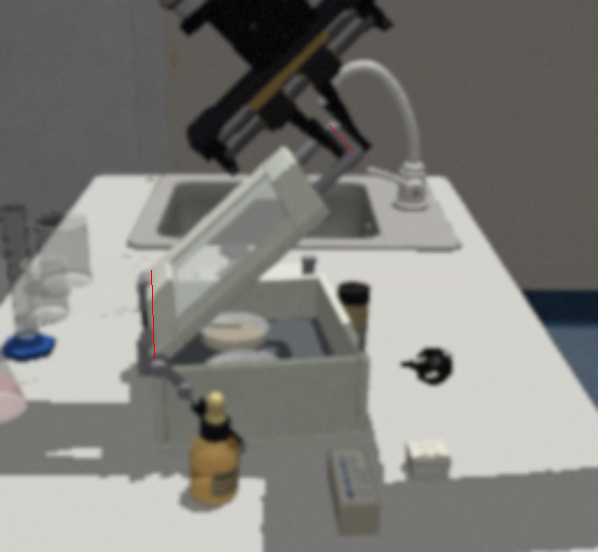

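The hatch is held by the bar near (345,140) at about 0.735 rad, 3.7° below balance. The arm is still and the bystanders are where they were. Handing in.

```bash
python3 -c "
from rig import bot
print(bot.hand_in())"
```

```text
the job is handed in; nothing more can be done
None
```

The job is handed in: I pressed the plunger to its stop, lifted the hatch by its bar to about 0.90 rad, and am holding it still at about 0.735 rad (some 4° below balance), with the other things where they stood.

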